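# Shut up the coppersmith's fittings chest

### The job

Close up the grey fittings chest with the fingertips alone: push both open drawers fully home, and push the standing lid over and down until it is fully shut. Lift nothing, do not shove or tip the chest, and leave the hammer, the tin and the copper tee where they are.

Things in the scene. Friction and masses are not known exactly. Their poses are not given: they have to be found in the camera images.
- chest: Loose grey sheet-steel chest on the bench, about 5 kg; 180 deep (x), 320 wide (y), 100 mm high to the rim, without the lid. Origin: centre of its underside. Its -x axis points out of the front (drawers), which looks roughly to the robot's right (world -y); +x to the back (lid hinge); z up. Above the drawers is a tray (floor at 66 mm, stock in it) that the lid covers.
- near_drawer (a joint): Opening in m of the drawer in the robot-side half of the chest (chest y = +80 mm): 0 = fully home, grows to 0.12 as it slides out along the chest's -x. Drawers stay where left and take about 2 N to push; hard stop at 0.
- near_drawer_front (a point): Centre of the outer face of the near drawer's front, moving with it; at chest (-90, 80, 33) mm when home. Front panel 146 wide, 52 mm high (7 to 59 mm above the bench), flush with the chest's front when home. A round steel knob, 18 mm across, stands 20 mm out from this point. Axes as the chest's.
- far_drawer (a joint): Opening in m of the other, identical drawer (chest y = -80 mm); 0 = fully home.
- far_drawer_front (a point): Same point on the far drawer's front; at chest (-90, -80, 33) mm when home.
- lid (a joint): Lid angle in rad: 0 = shut, flat on the rim; 1.57 = upright; up to 1.8 leans back. Stiff hinge: the lid stays where left at any angle and does not fall shut (0.4 N m of friction, up to 0.25 N m of weight: 1 to 6 N at the free half), so it must be pressed down all the way to 0.
- lid_hinge (a point): Middle of the hinge line, at the top of the chest's back edge: chest (90, 0, 100) mm. The hinge runs along the chest's y. The lid's inner face passes through this line.
- lid_edge (a point): Middle of the lid's free edge; moves with the lid; at chest (-90, 0, 103) mm when shut. The lid is a plain plate 180 mm from hinge to free edge, 320 wide, 6 mm thick (a raised panel adds 2.5 mm); a steel tab 50 mm wide stands 11 mm out from the middle of this edge.
- hammer: Bystander: loose hammer, 260 mm long, lying in front of the drawers, across the chest's front. Origin on the bench, under the hammer.
- flux_tin: Bystander: loose upright tin, 60 mm across, 85 mm high, behind the chest, towards its far end. Origin at the centre of its foot.
- copper_tee: Bystander: loose copper pipe tee, 80 by 54 by 28 mm high, lying behind the chest. Origin on the bench under the middle.

How it is judged:
At the end, for the whole second after the job is handed in: Both drawers are within 5 mm of home and the lid within 0.05 rad of shut; the chest stands flat, at rest and within 30 mm of where it was; hammer, tin and tee are within 30 mm of where they were (value of joint each of near_drawer, far_drawer below 0.005 m and value of joint lid below 0.05 rad and distance of each of chest, hammer, flux_tin, copper_tee from where it was at the start of the episode below 0.03 m and angle between chest's own z axis and vertical below 0.05 rad and linear speed of chest below 0.01 m/s); the robot touches nothing.
It fails at once if the chest is lifted or tipped (height (world z) of chest above 0.015 m or angle between chest's own z axis and vertical above 0.12 rad).
It fails at once if the chest is shoved more than 30 mm (distance of chest from where it was at the start of the episode above 0.03 m).
It fails at once if the hammer, the tin or the tee is lifted or moved more than 30 mm (distance of any of hammer, flux_tin, copper_tee from where it was at the start of the episode above 0.03 m).
It also fails if it takes over 58 s, if anything falls off the work surface, if the arm or the gripper's body presses on something with over 40 N, if the wrist force passes 120 N, or if a joint passes its speed limit or range.

### The arm

A 6-joint arm with a two-finger parallel gripper is mounted at the origin on the work surface. World frame = base frame: x ahead of the robot, y to its left, z up, the work surface at z = 0. Lengths are in m, angles in rad, forces in N, time in s.
With the tool pointing down it reaches from about 0.375 to 0.9 m from the base axis. Payload 3.1 kg.
Tool frame: the origin (TCP) lies between the finger pads; the fingertips stand 17 mm ahead of it and the grasp point (between the pads) lies 2 mm behind it (robot.nose_length is the distance from the TCP to the fingertips, in m); z points along the fingers, y is the line along which they close (so a half turn about z gives the same grasp; the last joint's range is limited). The gripper opens to 87 mm and grips with 3 to 60 N. Pads are 19 mm wide; open, the fingers measure 117 mm over their backs; the gripper's body (75 mm by 190 mm) begins 51 mm behind the grasp point.
Start: joints at [0.98, 0.527, 1.433, -0, 1.181, -0.178], TCP at [0.251, 0.572, 0.24] pointing down, gripper open.
Joint ranges: [-3.08, 3.08], [-0.75, 2.2], [0.22, 2.44], [-1.43, 4.57], [0, 2.65], [-2.85, 2.85]. Speed limits (rad/s): [2.79, 2.79, 3.14, 3.14, 3.14, 3.14].

### API

Orientations are given as a unit quaternion [x, y, z, w].
In Python, from rig import robot, cams gives the robot as it stands.
- The arm moves only by the shell command python3 -m pendant 'ROWS' [FORCE]. ROWS is JSON, a list of rows, each an object with "jaw": the opening, from 0 (shut) to 1 (fully open); "linear": the shift along the tool's x, y, z in cm, a list of three; "twist": the turn about the tool's z in degrees. A call has 1 to 12 rows; each row shifts and turns the commanded pose from where the row before left it, along the tool's axes as they then stand; what a row does not reach is not made up. A row lasts 1/12 s, in which the tool goes at most 41.7 mm and 7.16 degrees, less where a joint would pass 70% of its speed; a pose out of reach is approached as far as the arm can. A call is refused whole if a number of a shift passes 4.17 or a number of a turn 7.16, either way. A call with a gripper value outside its range is refused whole. The fingers move at their own pace and stop on an object; FORCE is the grip in N (left out, the last holds). Time passes only in rows, so rows that do not move let the fingers close. It gives the time, the measured TCP pose, the force, the opening and the grip force at its end, in the units of the state.
- robot.get_obs(): the state, without advancing time (a new reading comes with each control period).
- cams.camera(name): name is "side" or "top" or "wrist"; returns a dict with "color" (420x560x3 uint8, blue, green, red), "depth" (420x560 float32, m along the optical axis (not along the pixel's ray), 0 where there is no reading), "fov_y" (degrees; the focal length in pixels is half the picture's height over the tangent of half this angle, whatever the lens; pixels are square), "cx", "cy" (the principal point, pixels), "view" (4x4, takes a point from world to camera coordinates). Camera axes: x right, y down, z forward; pixel columns grow to the right and rows downward; lengths in m; the calibration is good to about 2 mm. A picture is of the moment at which its call begins.
- robot.hand_in(): hands the job in; it is judged then, once.
The state is a dict: "time": time; "q": joint angles; "joint_velocities": joint speeds; "joint_torque": joint torques, N m; "position": TCP position; "tool_rot": TCP orientation; "ft_force": force on the tool from outside, world axes, zero at the start; "moment": the same for the moment, N m; "grip_width": finger opening in m; "grip_force": force on a finger pad.
Only numpy, scipy, OpenCV 4.12 (cv2) and the standard library are available. Lean on these libraries where they do the work, as an engineer would, in place of code of your own. Each camera call takes 0.05 s, during which the arm holds its last target. There are 200 camera calls.

## Working session

There is one attempt and no reset: what is moved stays moved. The work goes in short steps, Python scripts to look and compute and a shell command to move; the robot and the scene stay as the last step left them, time stands still between calls to the robot, and variables do not carry over. Pictures are saved under pics/ and viewed, at most 10 in all, crops included, and the job is handed in when it is done.

```bash
ls; mkdir -p pics; cat > h.py <<'E'
import numpy as np,cv2
from rig import robot,cams
def grab(n,f):
    c=cams.camera(n); np.savez('/tmp/'+f,**c); cv2.imwrite('pics/'+f+'.png',c['color']); return c
def pt(c,u,v,r=1):
    d=c['depth'];p=d[v-r:v+r+1,u-r:u+r+1];z=np.median(p[p>0])
    f=d.shape[0]/2/np.tan(np.radians(float(c['fov_y']))/2)
    X=np.array([(u-c['cx'])/f*z,(v-c['cy'])/f*z,z,1])
    return (np.linalg.inv(c['view'])@X)[:3].round(4)
E
python3 - <<'E'
from h import *
a=grab('top','top0');b=grab('side','side0')
o=robot.get_obs();print(o)
E
```

```text
pics
{'time': 0.1, 'q': array([ 9.79524416e-01,  5.28355440e-01,  1.43375890e+00,  9.09595311e-06,
        1.18139583e+00, -1.78517949e-01]), 'joint_velocities': array([-1.40407520e-05, -1.91919691e-03, -1.97542170e-03,  1.75564112e-04,
       -1.20782706e-03, -1.38952611e-03]), 'joint_torque': array([-2.85014012e-04, -4.40985596e+01, -1.77151966e+01,  6.34791492e-02,
        5.33019262e-02, -3.40064139e-05]), 'position': array([0.25034036, 0.57200056, 0.23868522]), 'tool_rot': array([ 2.04916714e-01,  9.78778944e-01, -8.87034958e-04, -3.63875442e-04]), 'ft_force': array([0.32707641, 0.86389922, 0.41222001]), 'moment': array([ 0.01358563,  0.06597871, -0.0290255 ]), 'grip_force': 0.0, 'grip_width': 0.08735990263460225}
```

View pics/top0.png

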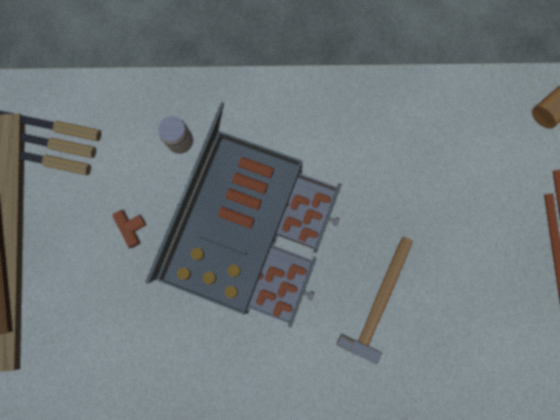

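View pics/side0.png

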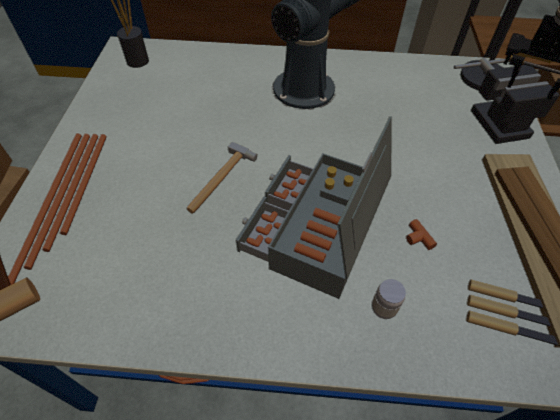

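The top view shows the chest centre near (230,220), the open drawers to its right (knobs at (335,221) and (310,295)), the lid standing along (222,105)-(152,278), and the hammer at (405,240)-(360,350). The side view confirms the lid is standing with the tin and tee behind it.

```bash
python3 - <<'E'
from h import *
a=np.load('/tmp/top0.npz');b=np.load('/tmp/side0.npz')
for n,u,v in [('rim far front',300,161),('rim near front',247,310),('rim far back',222,136),('rim near back',163,278),('lid top far',222,106),('lid top near',152,277),('lid mid',186,193),('far front L',338,187),('far front R',317,247),('near front L',313,262),('near front R',291,322),('far knob',336,221),('near knob',311,295),('ham head',358,348),('ham end',406,240),('ham headR',380,356),('headL',340,340),('tin',174,128),('tee',128,228)]:
    print(n,pt(a,u,v))
for n,u,v in [('lid top near',391,121),('lid far top',347,228),('lid far bot',344,285),('far knob',246,220),('near knob',271,177),('hamhead',242,152)]: print('S',n,pt(b,u,v))
A=[]
for v in range(60,380,1):
  for u in range(130,350,1):
    if a['depth'][v,u]>0:
      A.append(np.r_[pt(a,u,v,0),u,v])
A=np.array(A);np.save('/tmp/A.npy',A)
for lo,hi in [(.09,.11),(.2,.3)]:
  s=A[(A[:,2]>lo)&(A[:,2]<hi)]; print(lo,len(s),s[:,:3].min(0),s[:,:3].max(0), cv2.minAreaRect(s[:,:2].astype(np.float32)))
c=np.array([a['view']]);print(np.linalg.inv(a['view'])[:3,3])
E
cd pics; python3 -c "
import cv2;a=cv2.imread('top0.png')[90:370,130:430];cv2.imwrite('top0z.png',cv2.resize(a,None,fx=2.1,fy=2.1,interpolation=2))"
```

```text
rim far front [ 0.6961 -0.0466  0.0993]
rim near front [0.405  0.0616 0.016 ]
rim far back [0.7557 0.113  0.079 ]
rim near back [0.4666 0.2237 0.0693]
lid top far [0.7412 0.0847 0.2738]
lid top near [0.4594 0.1966 0.2423]
lid mid [0.593  0.1395 0.2727]
far front L [ 0.6526 -0.1244  0.0585]
far front R [ 0.5298 -0.0806  0.0577]
near front L [ 0.4998 -0.0724  0.0572]
near front R [ 0.3829 -0.0287  0.058 ]
far knob [ 0.5851 -0.1206  0.0414]
near knob [ 0.4353 -0.0685  0.0402]
ham head [ 0.3323 -0.1615  0.026 ]
ham end [ 0.5483 -0.2652  0.0242]
ham headR [ 0.317  -0.2049  0.0232]
headL [ 0.3474 -0.1261  0.0263]
tin [0.7716 0.2116 0.0843]
tee [0.5731 0.3148 0.0239]
S lid top near [0.4485 0.2047 0.2621]
S lid far top [0.7252 0.1085 0.2334]
S lid far bot [0.7308 0.1315 0.0139]
S far knob [ 0.5879 -0.1121  0.0402]
S near knob [ 0.439  -0.0646  0.037 ]
S hamhead [ 0.34   -0.1577  0.0233]
0.09 1452 [ 0.4003 -0.0507  0.0901] [0.76   0.2282 0.1099] ((0.5809652805328369, 0.08917716145515442), (0.18091720342636108, 0.32088714838027954), 69.39972686767578)
0.2 1218 [0.4499 0.0819 0.2003] [0.7498 0.205  0.2883] ((0.6006705164909363, 0.14393126964569092), (0.018066952005028725, 0.31904295086860657), 69.4140625)
[ 0.41586276 -0.03770056  1.06853961]
```

View pics/top0z.png

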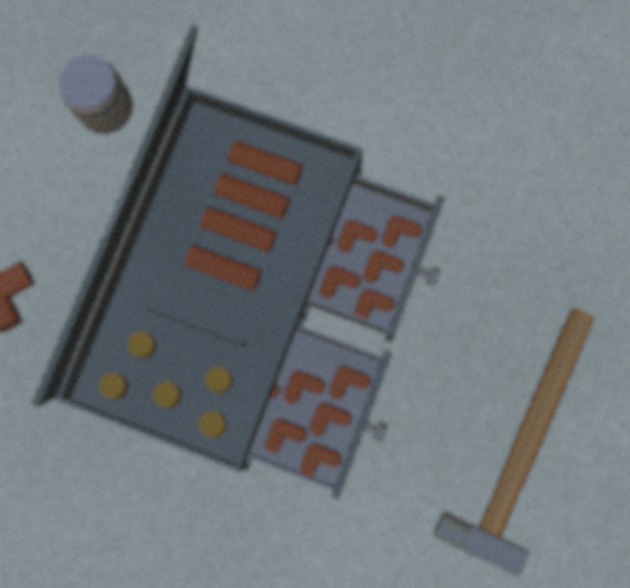

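```bash
python3 -m pendant '[{"jaw":0,"linear":[0,0,0],"twist":7.16},{"jaw":0,"linear":[0,0,0],"twist":7.16},{"jaw":0,"linear":[0,0,0],"twist":7.16},{"jaw":0,"linear":[0,0,0],"twist":7.16},{"jaw":0,"linear":[0,0,0],"twist":7.16},{"jaw":0,"linear":[0,0,0],"twist":7.16},{"jaw":0,"linear":[0,0,0],"twist":7.16},{"jaw":0,"linear":[0,0,0],"twist":7.16},{"jaw":0,"linear":[0,0,0],"twist":7.16},{"jaw":0,"linear":[0,0,0],"twist":7.16},{"jaw":0,"linear":[0,0,0],"twist":7.16},{"jaw":0,"linear":[0,0,0],"twist":7.16}]' 20
python3 -m pendant '[{"jaw":0,"linear":[0,0,-0.4],"twist":1},{"jaw":0,"linear":[-1.7,3.5,-0.2],"twist":0},{"jaw":0,"linear":[-1.7,3.5,-0.2],"twist":0},{"jaw":0,"linear":[-1.7,3.5,-0.2],"twist":0},{"jaw":0,"linear":[-1.7,3.5,-0.2],"twist":0},{"jaw":0,"linear":[-1.7,3.5,-0.2],"twist":0},{"jaw":0,"linear":[-1.7,3.5,-0.2],"twist":0},{"jaw":0,"linear":[-1.7,3.5,-0.2],"twist":0},{"jaw":0,"linear":[-1.7,3.5,-0.2],"twist":0},{"jaw":0,"linear":[-1.7,3.5,-0.2],"twist":0},{"jaw":0,"linear":[-1.7,3.5,-0.2],"twist":0},{"jaw":0,"linear":[0,0,0],"twist":0}]'
cat >> h.py <<'E'
U=np.array([.352,.936]);C=np.array([.581,.089])
def cf(p): d=np.array(p[:2])-C; return (d@U).round(4),(d@np.array([-U[1],U[0]])).round(4),round(float(p[2]),4)
def st():
    from scipy.spatial.transform import Rotation as R
    o=robot.get_obs();m=R.from_quat(o['tool_rot']).as_matrix()
    print('t',o['time'],'chest-frame tcp',cf(o['position']),'tip z',round(o['position'][2]-.017,4),'yaw y',np.degrees(np.arctan2(m[1,1],m[0,1])).round(2),'F',o['ft_force'].round(1),'jaw',o['grip_width'].round(3))
E
python3 -c "from h import *;st()"
```

```text
time: 1.1
position: [0.2505, 0.5721, 0.239]
tool_rot: [0.819, 0.574, -0.001, 0.0]
ft_force: [0.1, -0.0, -0.3]
grip_width: 0.0149
grip_force: 0.0
time: 2.1
position: [0.5246, 0.2853, 0.2642]
tool_rot: [0.823, 0.568, 0.002, 0.002]
ft_force: [1.1, 0.4, -0.5]
grip_width: 0.0002
grip_force: 0.0Traceback (most recent call last):
  File "<string>", line 1, in <module>
    from h import *;st()
                    ~~^^
  File "h.py", line 15, in st
    print('t',o['time'],'chest-frame tcp',cf(o['position']),'tip z',round(o['position'][2]-.017,4),'yaw y',np.degrees(np.arctan2(m[1,1],m[0,1])).round(2),'F',o['ft_force'].round(1),'jaw',o['grip_width'].round(3))
                                                                                                                                                                                           ^^^^^^^^^^^^^^^^^^^^^
AttributeError: 'float' object has no attribute 'round'
```

```bash
sed -i "s/o\['grip_width'\].round(3)/o['grip_width']/" h.py
python3 -m pendant '[{"jaw":0,"linear":[-1.3,3.05,-0.2],"twist":0},{"jaw":0,"linear":[-1.3,3.05,-0.2],"twist":0},{"jaw":0,"linear":[-1.3,3.05,-0.1],"twist":0},{"jaw":0,"linear":[-1.3,3.05,0],"twist":0},{"jaw":0,"linear":[0,0,0],"twist":0},{"jaw":0,"linear":[0,0,0],"twist":0},{"jaw":0,"linear":[0,0,0],"twist":0}]'
python3 -c "from h import *;st()"
```

```text
time: 2.68
position: [0.6137, 0.1991, 0.2681]
tool_rot: [0.822, 0.57, -0.001, -0.001]
ft_force: [-0.6, -0.7, -0.2]
grip_width: 0.0004
grip_force: 0.0
t 2.6833 chest-frame tcp (np.float64(0.1146), np.float64(0.0081), 0.2681) tip z 0.2511 yaw y -20.51 F [-0.6 -0.7 -0.2] jaw 0.00043249303411718634
```

```bash
python3 -m pendant '[{"jaw":0,"linear":[-1.2,0,0],"twist":0},{"jaw":0,"linear":[-1.2,0,0],"twist":0},{"jaw":0,"linear":[-1,0,0],"twist":0},{"jaw":0,"linear":[-1,0,0.1],"twist":0},{"jaw":0,"linear":[-1,0,0.2],"twist":0},{"jaw":0,"linear":[-0.8,0,0.2],"twist":0},{"jaw":0,"linear":[-0.8,0,0.25],"twist":0},{"jaw":0,"linear":[-0.8,0,0.25],"twist":0},{"jaw":0,"linear":[-0.7,0,0.25],"twist":0},{"jaw":0,"linear":[0,0,0],"twist":0},{"jaw":0,"linear":[0,0,0],"twist":0}]'
python3 - <<'E'
from h import *
st();a=grab('side','side1')
E
```

```text
time: 3.6
position: [0.5846, 0.1182, 0.2559]
tool_rot: [0.822, 0.569, -0.001, 0.0]
ft_force: [-0.6, 0.4, -0.5]
grip_width: 0.0003
grip_force: 0.0
t 3.6 chest-frame tcp (np.float64(0.0286), np.float64(0.0069), 0.2559) tip z 0.2389 yaw y -20.61 F [-0.6  0.4 -0.5] jaw 0.00033480128003671807
```

View pics/side1.png

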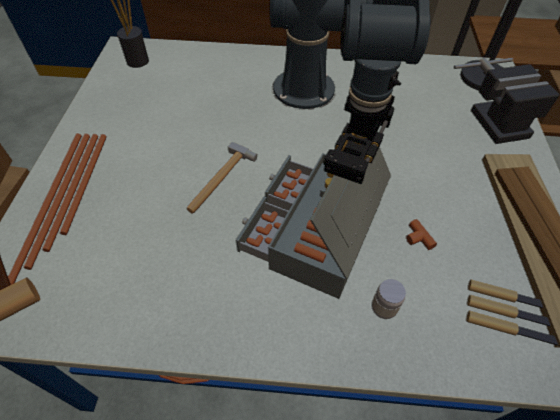

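The lid is following the fingers: it now leans to about 60°, its free edge running from (316,222) to (378,155). The chest has not moved, so I carry on along the arc.

```bash
python3 -m pendant '[{"jaw":0,"linear":[-0.85,0,0.5],"twist":0},{"jaw":0,"linear":[-0.85,0,0.55],"twist":0},{"jaw":0,"linear":[-0.8,0,0.6],"twist":0},{"jaw":0,"linear":[-0.8,0,0.65],"twist":0},{"jaw":0,"linear":[-0.7,0,0.7],"twist":0},{"jaw":0,"linear":[-0.7,0,0.75],"twist":0},{"jaw":0,"linear":[-0.6,0,0.8],"twist":0},{"jaw":0,"linear":[-0.6,0,0.8],"twist":0},{"jaw":0,"linear":[0,0,0],"twist":0}]'
python3 -m pendant '[{"jaw":0,"linear":[-0.5,0,0.9],"twist":0},{"jaw":0,"linear":[-0.45,0,0.9],"twist":0},{"jaw":0,"linear":[-0.4,0,0.9],"twist":0},{"jaw":0,"linear":[-0.4,0,0.95],"twist":0},{"jaw":0,"linear":[-0.3,0,0.95],"twist":0},{"jaw":0,"linear":[-0.2,0,0.95],"twist":0},{"jaw":0,"linear":[-0.1,0,0.95],"twist":0},{"jaw":0,"linear":[0,0,0],"twist":0},{"jaw":0,"linear":[0,0,0],"twist":0}]'
python3 - <<'E'
from h import *
st()
E
```

```text
time: 4.4
position: [0.5619, 0.0628, 0.2003]
tool_rot: [0.822, 0.569, -0.002, -0.001]
ft_force: [0.1, 1.1, -0.5]
grip_width: 0.0005
grip_force: 0.0
time: 5.15
position: [0.5551, 0.042, 0.1365]
tool_rot: [0.822, 0.569, -0.001, -0.001]
ft_force: [0.4, -0.7, 0.3]
grip_width: 0.0007
grip_force: 0.0
t 5.15 chest-frame tcp (np.float64(-0.0531), np.float64(0.0077), 0.1365) tip z 0.1195 yaw y -20.58 F [ 0.4 -0.7  0.3] jaw 0.0006713842904031675
```

```bash
python3 -m pendant '[{"jaw":0,"linear":[0,0,0.5],"twist":0},{"jaw":0,"linear":[0,0,0.5],"twist":0},{"jaw":0,"linear":[0,0,0.2],"twist":0},{"jaw":0,"linear":[0,0,0],"twist":0},{"jaw":0,"linear":[0,0,0],"twist":0},{"jaw":0,"linear":[0,0,0],"twist":0}]'
python3 - <<'E'
from h import *
st();a=grab('side','side2')
E
```

```text
time: 5.65
position: [0.5557, 0.0421, 0.1256]
tool_rot: [0.822, 0.57, -0.0, -0.0]
ft_force: [-0.3, 0.4, -0.0]
grip_width: 0.0006
grip_force: 0.0
t 5.65 chest-frame tcp (np.float64(-0.0528), np.float64(0.0072), 0.1256) tip z 0.1086 yaw y -20.57 F [-0.3  0.4 -0. ] jaw 0.0005645354762979899
```

View pics/side2.png

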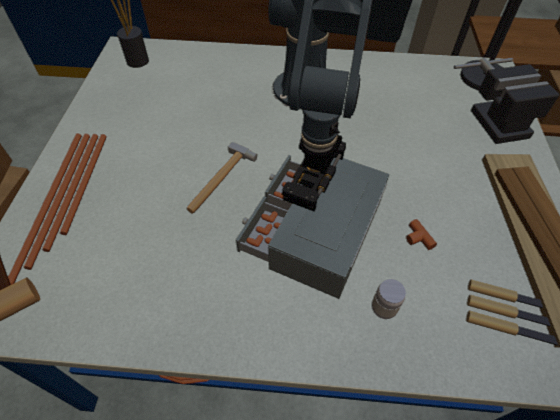

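The lid looks shut, or within a degree or so of it. I press it in small steps until the force rises.

```bash
for i in 1; do python3 -m pendant '[{"jaw":0,"linear":[0,0,0.15],"twist":0},{"jaw":0,"linear":[0,0,0],"twist":0},{"jaw":0,"linear":[0,0,0],"twist":0}]'
python3 -m pendant '[{"jaw":0,"linear":[0,0,0.15],"twist":0},{"jaw":0,"linear":[0,0,0],"twist":0},{"jaw":0,"linear":[0,0,0],"twist":0}]'; done
```

```text
time: 5.95
position: [0.5558, 0.042, 0.1241]
tool_rot: [0.822, 0.569, 0.0, 0.0]
ft_force: [0.9, 0.4, 0.3]
grip_width: 0.0001
grip_force: 0.1
time: 6.2
position: [0.5558, 0.042, 0.1234]
tool_rot: [0.822, 0.57, 0.0, 0.0]
ft_force: [-0.7, -0.0, 6.1]
grip_width: 0.0008
grip_force: 3.0
```

```bash
python3 -m pendant '[{"jaw":0,"linear":[0,0,0.15],"twist":0},{"jaw":0,"linear":[0,0,0],"twist":0},{"jaw":0,"linear":[0,0,0],"twist":0}]'
python3 -m pendant '[{"jaw":0,"linear":[0,0,0.1],"twist":0},{"jaw":0,"linear":[0,0,0],"twist":0},{"jaw":0,"linear":[0,0,0],"twist":0}]'
```

```text
time: 6.45
position: [0.5559, 0.042, 0.1233]
tool_rot: [0.822, 0.57, 0.0, 0.0]
ft_force: [-3.4, -0.0, 14.5]
grip_width: 0.0002
grip_force: 7.5
time: 6.7
position: [0.5559, 0.042, 0.1232]
tool_rot: [0.822, 0.57, 0.0, 0.001]
ft_force: [-5.9, 1.0, 21.3]
grip_width: 0.0005
grip_force: 10.4
```

```bash
python3 -m pendant '[{"jaw":0,"linear":[0,0,-2],"twist":0},{"jaw":0.46,"linear":[0,0,-3],"twist":0},{"jaw":0.46,"linear":[0,0,-2],"twist":0},{"jaw":0.46,"linear":[-3,-1.5,0],"twist":0},{"jaw":0.46,"linear":[-3,-1.5,0],"twist":0},{"jaw":0.46,"linear":[-3,-1.5,0],"twist":0},{"jaw":0.46,"linear":[-3,-1.5,0],"twist":0},{"jaw":0.46,"linear":[-3.2,-1.4,0],"twist":0},{"jaw":0.46,"linear":[0,0,0],"twist":0},{"jaw":0.46,"linear":[0,0,0],"twist":0},{"jaw":0.46,"linear":[0,0,0],"twist":0}]'
python3 - <<'E'
from h import *
st()
a=grab('side','side3')
t=grab('top','top3')
A=[]
for v in range(100,330):
  for u in range(130,350):
    A.append(pt(t,u,v,0) if t['depth'][v,u]>0 else [0,0,0])
A=np.array(A)
# lid surface by chest coords
W=np.array([cf(p) for p in A])
for xx in (.08,.05,0,-.03):
  s=W[(abs(W[:,0]-xx)<.008)&(abs(W[:,1]+.12)<.02)&(W[:,2]<.15)];print(xx,len(s),np.median(s[:,2]) if len(s) else 0)
E
```

```text
time: 7.62
position: [0.4337, -0.0745, 0.1903]
tool_rot: [0.822, 0.569, 0.0, 0.0]
ft_force: [-0.7, 0.8, -0.3]
grip_width: 0.0395
grip_force: 0.0
t 7.6167 chest-frame tcp (np.float64(-0.2049), np.float64(0.0803), 0.1903) tip z 0.1733 yaw y -20.63 F [-0.7  0.8 -0.3] jaw 0.03949263854811046
0.08 148 0.10485
0.05 150 0.10475000000000001
0 157 0.1051
-0.03 155 0.1056
```

View pics/top3.png

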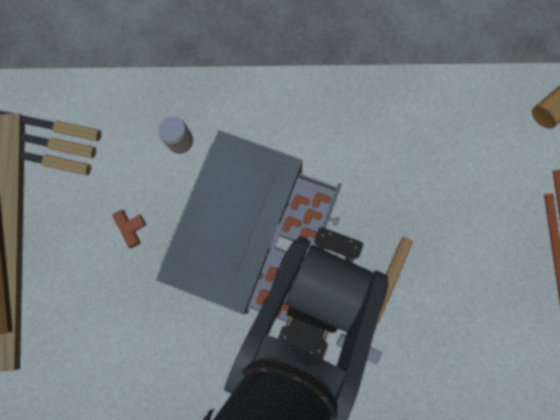

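The lid lies flat (height 105 mm all across) and the chest corners (220,133), (300,161) and (248,310) are where they were. Next I lower the half-open fingers either side of the near knob.

```bash
python3 -m pendant '[{"jaw":0.46,"linear":[0,0,2.5],"twist":0},{"jaw":0.46,"linear":[0,0,2.5],"twist":0},{"jaw":0.46,"linear":[0,0,2.5],"twist":0},{"jaw":0.46,"linear":[0,0,2.5],"twist":0},{"jaw":0.46,"linear":[0,0,1.5],"twist":0},{"jaw":0.46,"linear":[0,0,1],"twist":0},{"jaw":0.46,"linear":[0,0,0],"twist":0},{"jaw":0.46,"linear":[0,0,0],"twist":0}]'
python3 -c "from h import *;st()"
python3 -m pendant '[{"jaw":0.46,"linear":[1,0,0],"twist":0},{"jaw":0.46,"linear":[1,0,0],"twist":0},{"jaw":0.46,"linear":[1,0,0],"twist":0},{"jaw":0.46,"linear":[1,0,0],"twist":0},{"jaw":0.46,"linear":[1,0,0],"twist":0},{"jaw":0.46,"linear":[1,0,0],"twist":0},{"jaw":0.46,"linear":[1,0,0],"twist":0},{"jaw":0.46,"linear":[1,0,0],"twist":0},{"jaw":0.46,"linear":[1,0,0],"twist":0},{"jaw":0.46,"linear":[0.7,0,0],"twist":0},{"jaw":0.46,"linear":[0,0,0],"twist":0},{"jaw":0.46,"linear":[0,0,0],"twist":0}]'
python3 -c "from h import *;st()"
```

```text
time: 8.38
position: [0.4335, -0.0736, 0.0645]
tool_rot: [0.822, 0.57, -0.0, -0.0]
ft_force: [-0.1, -0.7, 0.5]
grip_width: 0.0397
grip_force: 0.0
t 8.3833 chest-frame tcp (np.float64(-0.2041), np.float64(0.0808), 0.0645) tip z 0.0475 yaw y -20.47 F [-0.1 -0.7  0.5] jaw 0.039726863707927926
time: 9.38
position: [0.4666, 0.0173, 0.0649]
tool_rot: [0.822, 0.57, -0.0, -0.001]
ft_force: [0.0, -0.4, 0.2]
grip_width: 0.0401
grip_force: 0.0
t 9.3833 chest-frame tcp (np.float64(-0.1074), np.float64(0.0818), 0.0649) tip z 0.0479 yaw y -20.51 F [ 0.  -0.4  0.2] jaw 0.04005529783874243
```

```bash
python3 -m pendant '[{"jaw":0.46,"linear":[0.3,0,0],"twist":0},{"jaw":0.46,"linear":[0.3,0,0],"twist":0},{"jaw":0.46,"linear":[0,0,0],"twist":0},{"jaw":0.46,"linear":[0,0,0],"twist":0}]'
python3 -m pendant '[{"jaw":0.46,"linear":[0.15,0,0],"twist":0},{"jaw":0.46,"linear":[0,0,0],"twist":0},{"jaw":0.46,"linear":[0,0,0],"twist":0}]'
python3 -c "from h import *;st()"
```

```text
time: 9.72
position: [0.4692, 0.0221, 0.065]
tool_rot: [0.822, 0.569, 0.0, -0.0]
ft_force: [0.5, -0.0, 0.6]
grip_width: 0.0402
grip_force: 0.0
time: 9.97
position: [0.4697, 0.0234, 0.065]
tool_rot: [0.822, 0.569, -0.0, -0.0]
ft_force: [-0.9, -1.2, -0.1]
grip_width: 0.0397
grip_force: 0.5
t 9.9667 chest-frame tcp (np.float64(-0.1006), np.float64(0.0811), 0.065) tip z 0.048 yaw y -20.58 F [-0.9 -1.2 -0.1] jaw 0.039728713423956036
```

```bash
python3 -m pendant '[{"jaw":0.46,"linear":[0.15,0,0],"twist":0},{"jaw":0.46,"linear":[0,0,0],"twist":0},{"jaw":0.46,"linear":[0,0,0],"twist":0}]'
python3 -m pendant '[{"jaw":0.46,"linear":[0.1,0,0],"twist":0},{"jaw":0.46,"linear":[0,0,0],"twist":0},{"jaw":0.46,"linear":[0,0,0],"twist":0}]'
python3 -c "from h import *;st()"
```

```text
time: 10.22
position: [0.4699, 0.024, 0.065]
tool_rot: [0.822, 0.57, -0.001, 0.0]
ft_force: [-1.6, -6.7, -0.2]
grip_width: 0.0398
grip_force: 3.4
time: 10.47
position: [0.4699, 0.024, 0.0651]
tool_rot: [0.822, 0.57, -0.001, 0.0]
ft_force: [-4.5, -12.0, -0.1]
grip_width: 0.04
grip_force: 6.3
t 10.4667 chest-frame tcp (np.float64(-0.0999), np.float64(0.0811), 0.0651) tip z 0.0481 yaw y -20.54 F [ -4.5 -12.   -0.1] jaw 0.03999121968140704
```

Near drawer is hard against its stop at 12.8 N, with the finger face at about chest x -90 mm. Now the far drawer.

```bash
python3 -m pendant '[{"jaw":0.46,"linear":[-2.5,0,0],"twist":0},{"jaw":0.46,"linear":[-3,0,-1],"twist":0},{"jaw":0.46,"linear":[-3,0,-2],"twist":0},{"jaw":0.46,"linear":[-2.6,2,0],"twist":0},{"jaw":0.46,"linear":[0,3,0],"twist":0},{"jaw":0.46,"linear":[0,3,0],"twist":0},{"jaw":0.46,"linear":[0,3,0],"twist":0},{"jaw":0.46,"linear":[0,3,0],"twist":0},{"jaw":0.46,"linear":[0,2,0],"twist":0},{"jaw":0.46,"linear":[0,0,0],"twist":0},{"jaw":0.46,"linear":[0,0,1.5],"twist":0},{"jaw":0.46,"linear":[0,0,1.5],"twist":0}]'
python3 -m pendant '[{"jaw":0.46,"linear":[0,0,0],"twist":0},{"jaw":0.46,"linear":[0,0,0],"twist":0}]'
python3 -c "from h import *;st()"
```

```text
time: 11.47
position: [0.5814, -0.1341, 0.0653]
tool_rot: [0.822, 0.569, 0.0, 0.0]
ft_force: [-0.6, -0.7, -0.5]
grip_width: 0.04
grip_force: 0.0
time: 11.63
position: [0.5797, -0.1334, 0.0643]
tool_rot: [0.822, 0.57, -0.001, -0.002]
ft_force: [-0.0, 0.4, 0.5]
grip_width: 0.0403
grip_force: 0.0
t 11.6333 chest-frame tcp (np.float64(-0.2086), np.float64(-0.0771), 0.0643) tip z 0.0473 yaw y -20.57 F [-0.   0.4  0.5] jaw 0.04034744759892035
```

```bash
python3 -m pendant '[{"jaw":0.46,"linear":[1,0,0],"twist":0},{"jaw":0.46,"linear":[1,0,0],"twist":0},{"jaw":0.46,"linear":[1,0,0],"twist":0},{"jaw":0.46,"linear":[1,0,0],"twist":0},{"jaw":0.46,"linear":[1,0,0],"twist":0},{"jaw":0.46,"linear":[1,0,0],"twist":0},{"jaw":0.46,"linear":[1,0,0],"twist":0},{"jaw":0.46,"linear":[1,0,0],"twist":0},{"jaw":0.46,"linear":[1,0,0],"twist":0},{"jaw":0.46,"linear":[1,0,0],"twist":0},{"jaw":0.46,"linear":[0.5,0,0],"twist":0},{"jaw":0.46,"linear":[0,0,0],"twist":0}]'
python3 -m pendant '[{"jaw":0.46,"linear":[0.25,0,0],"twist":0},{"jaw":0.46,"linear":[0.15,0,0],"twist":0},{"jaw":0.46,"linear":[0,0,0],"twist":0},{"jaw":0.46,"linear":[0,0,0],"twist":0}]'
python3 -m pendant '[{"jaw":0.46,"linear":[0.15,0,0],"twist":0},{"jaw":0.46,"linear":[0,0,0],"twist":0},{"jaw":0.46,"linear":[0,0,0],"twist":0}]'
python3 -c "from h import *;st()"
```

```text
time: 12.63
position: [0.6186, -0.0343, 0.0648]
tool_rot: [0.822, 0.57, 0.0, -0.0]
ft_force: [0.2, 0.1, 0.2]
grip_width: 0.0401
grip_force: 0.0
time: 12.97
position: [0.6196, -0.0323, 0.0649]
tool_rot: [0.822, 0.569, 0.0, -0.0]
ft_force: [0.2, 0.3, -0.4]
grip_width: 0.0401
grip_force: 0.0
time: 13.22
position: [0.6196, -0.0322, 0.0649]
tool_rot: [0.822, 0.569, -0.001, 0.0]
ft_force: [-2.6, -5.1, -0.4]
grip_width: 0.0399
grip_force: 2.6
t 13.2167 chest-frame tcp (np.float64(-0.0999), np.float64(-0.0788), 0.0649) tip z 0.0479 yaw y -20.57 F [-2.6 -5.1 -0.4] jaw 0.03988894031103953
```

```bash
python3 -m pendant '[{"jaw":0.46,"linear":[0.15,0,0],"twist":0},{"jaw":0.46,"linear":[0,0,0],"twist":0},{"jaw":0.46,"linear":[-2,0,0],"twist":0},{"jaw":0.46,"linear":[-3,0,0],"twist":0},{"jaw":0.46,"linear":[-3,0,-2],"twist":0},{"jaw":0.46,"linear":[-2,0,-3.5],"twist":0},{"jaw":0.46,"linear":[-2,0,-3.5],"twist":0},{"jaw":0.46,"linear":[-3,0,-2.5],"twist":0},{"jaw":0.46,"linear":[-3,0,-2],"twist":0},{"jaw":0.46,"linear":[-3,0,0],"twist":0},{"jaw":0.46,"linear":[-3,0,0],"twist":0},{"jaw":0.46,"linear":[-2,0,0],"twist":0}]'
python3 -m pendant '[{"jaw":0.46,"linear":[-3,0,0],"twist":0},{"jaw":0.46,"linear":[-3,0,0],"twist":0},{"jaw":0.46,"linear":[0,0,0],"twist":0},{"jaw":0.46,"linear":[0,0,0],"twist":0}]'
python3 - <<'E'
from h import *
st()
t=grab('top','top4')
W=np.array([cf(pt(t,u,v,0)) for v in range(100,330) for u in range(130,350) if t['depth'][v,u]>0])
for y in (.12,-.12):
 for xx in (.08,0,-.08):
  s=W[(abs(W[:,0]-xx)<.008)&(abs(W[:,1]-y)<.02)];print(y,xx,np.median(s[:,2]))
s=W[(W[:,2]>.09)&(W[:,2]<.12)&(abs(W[:,0])<.12)];print(cv2.minAreaRect(s[:,:2].astype(np.float32)))
E
```

```text
time: 14.22
position: [0.5289, -0.2755, 0.2011]
tool_rot: [0.823, 0.569, 0.0, 0.001]
ft_force: [0.2, 0.3, -0.2]
grip_width: 0.0402
grip_force: 0.0
time: 14.55
position: [0.5079, -0.3305, 0.2]
tool_rot: [0.823, 0.568, 0.0, 0.0]
ft_force: [0.3, -0.3, 0.1]
grip_width: 0.0399
grip_force: 0.0
t 14.55 chest-frame tcp (np.float64(-0.4184), np.float64(-0.0792), 0.2) tip z 0.183 yaw y -20.78 F [ 0.3 -0.3  0.1] jaw 0.03993858694298412
0.12 0.08 0.104
0.12 0 0.105
0.12 -0.08 0.1047
-0.12 0.08 0.10485
-0.12 0 0.1052
-0.12 -0.08 0.1049
((-0.003326788544654846, 0.0003191530704498291), (0.1957329660654068, 0.3204522430896759), 0.039706673473119736)
```

View pics/top4.png

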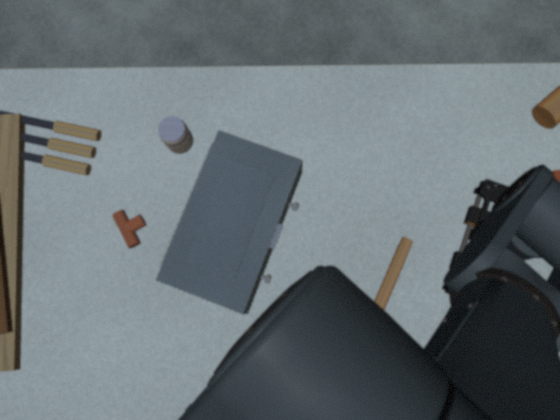

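The lid is flat, with all six spots between 104 and 105 mm. Both drawers are home, with only the knobs showing at (295,206) and (267,279). The tin (174,130), tee (128,228) and the hammer handle end (406,240) are unmoved, and the chest is in place.

```bash
python3 -c "from rig import robot;print(robot.hand_in())"
```

```text
the job is handed in; nothing more can be done
None
```

The job is handed in: by my last measurements the lid is shut flat, both drawers are against their stops, and the chest, tin, tee and visible end of the hammer have not moved. No verdict came back.

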